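# Find the weak leaf spring and mark its stand

## Task

Of the two leaf springs on the test stands one has gone weak. Reach in under the front edge of each clear guard with the tool leaning, press the copper tip of each leaf gently down to its stop so that its red pointer is carried down, and feel which leaf gives way more easily. Then raise the red-ball marker arm on the weaker leaf's stand fully upright and let go; leave the other stand's marker arm lying and do not disturb the tools and things lying about.

Things in the scene. Friction and masses are not known exactly. Their poses are not given: they have to be found in the camera images.
- stand_p: Spring test stand p, fixed; looks just like stand_q. Origin on the table; +x to its rear (clamp), -x to its front, +y left, z up. Grey base plate 8 mm thick, x -115 to +95 mm, y -62 to +62. A clamp block (x 41 to 91, 64 high) holds a leaf spring running forward to its free end at x -50, y 0. Stop post with rubber cap under the tip at x -40.
- leaf_p: The leaf spring of stand_p: steel strip 93 x 24 x 3 mm with a copper pad 18 x 26 mm (5 mm thick) at the free end. Origin at the clamped root (x = 45, z = 52 mm of the stand); its -x axis runs to the free end. How stiff it is can only be felt.
- tip_p (a point): Middle of the top face of the copper pad of stand_p's leaf, the place to press: 87 mm from the root and 8 mm short of the free end; moves with the leaf. At rest 55.5 mm above the table; about 13 mm lower at the stop.
- bend_p (a joint): Bend of stand_p's leaf in rad: 0 at rest, 0.15 at its stop. When let go it springs back, a sound leaf fully, a weak one to about 0.035 (a slight sag). The force grows evenly with the bend; pressing the pad to the stop takes about 5 N on a weak leaf, 11 N on a sound one. Which is which is not known beforehand. Beyond the stop the force shoots up; over 40 N spoils it.
- pointer_p (a joint): Red drag pointer of stand_p in m: a small red slider on the scale post at the leaf's left edge (x = -20, y = 34 mm of the stand, z = 48 at the start). 0 at the start; the leaf pushes it down, to about 0.009 when the leaf meets the stop, and it stays down.
- marker_p (a joint): Marker arm of stand_p in rad: steel rod of 8 mm with a red ball at its end. 0 = lying level to the front (-x of the stand), 1.57 = upright (a hard end). It turns about the stand's y axis and a stiff hinge (about 0.06 N m) keeps it wherever it is left.
- ball_p (a point): Centre of the red ball, 22 mm across, at the end of stand_p's marker arm, 80 mm from the arm's hinge. Lying level it is 32 mm above the table at x = -170, y = -50 mm of the stand; upright it is 112 mm above the table at x = -90, y = -50. Can be pinched from above across the stand's y axis; it may turn between the fingers.
- stand_q: Spring test stand q, fixed; looks just like stand_p. Origin on the table; +x to its rear (clamp), -x to its front, +y left, z up. Grey base plate 8 mm thick, x -115 to +95 mm, y -62 to +62. A clamp block (x 41 to 91, 64 high) holds a leaf spring running forward to its free end at x -50, y 0. Stop post with rubber cap under the tip at x -40.
- leaf_q: The leaf spring of stand_q: steel strip 93 x 24 x 3 mm with a copper pad 18 x 26 mm (5 mm thick) at the free end. Origin at the clamped root (x = 45, z = 52 mm of the stand); its -x axis runs to the free end. How stiff it is can only be felt.
- tip_q (a point): Middle of the top face of the copper pad of stand_q's leaf, the place to press: 87 mm from the root and 8 mm short of the free end; moves with the leaf. At rest 55.5 mm above the table; about 13 mm lower at the stop.
- bend_q (a joint): Bend of stand_q's leaf in rad: 0 at rest, 0.15 at its stop. When let go it springs back, a sound leaf fully, a weak one to about 0.035 (a slight sag). The force grows evenly with the bend; pressing the pad to the stop takes about 5 N on a weak leaf, 11 N on a sound one. Which is which is not known beforehand. Beyond the stop the force shoots up; over 40 N spoils it.
- pointer_q (a joint): Red drag pointer of stand_q in m: a small red slider on the scale post at the leaf's left edge (x = -20, y = 34 mm of the stand, z = 48 at the start). 0 at the start; the leaf pushes it down, to about 0.009 when the leaf meets the stop, and it stays down.
- marker_q (a joint): Marker arm of stand_q in rad: steel rod of 8 mm with a red ball at its end. 0 = lying level to the front (-x of the stand), 1.57 = upright (a hard end). It turns about the stand's y axis and a stiff hinge (about 0.06 N m) keeps it wherever it is left.
- ball_q (a point): Centre of the red ball, 22 mm across, at the end of stand_q's marker arm, 80 mm from the arm's hinge. Lying level it is 32 mm above the table at x = -170, y = -50 mm of the stand; upright it is 112 mm above the table at x = -90, y = -50. Can be pinched from above across the stand's y axis; it may turn between the fingers.
- screwdriver_red: Red-handled screwdriver, 187 mm long, lying loose on the table in front; bystander, origin under its middle.
- tape_roll: Roll of cream masking tape, 62 mm across, 19 mm high, loose; bystander, origin under its middle.
- steel_dish: Small steel dish, 68 mm across, 17 mm high, at the left front, loose; bystander, origin under its middle.
- guard_p (a point): Middle of the yellow front edge, underside, of stand_p's clear guard plate (70 mm wide, 6 thick, level, 106 above the table, from here 151 to the rear). It covers the leaf and 6 mm beyond its free end, so the tip is reached only from the front, tool leaning 30 to 40 deg from vertical, fingertips pointing down and rearward, hand to the front; nothing in front is higher than 45 mm.
- hinge_p (a point): Hinge axis of stand_p's marker arm, in a small steel fork on the base plate: at x -90, y -50, z 32 mm of the stand; the axis is the stand's y.
- guard_q (a point): Middle of the yellow front edge, underside, of stand_q's clear guard plate (70 mm wide, 6 thick, level, 106 above the table, from here 151 to the rear). It covers the leaf and 6 mm beyond its free end, so the tip is reached only from the front, tool leaning 30 to 40 deg from vertical, fingertips pointing down and rearward, hand to the front; nothing in front is higher than 45 mm.
- hinge_q (a point): Hinge axis of stand_q's marker arm, in a small steel fork on the base plate: at x -90, y -50, z 32 mm of the stand; the axis is the stand's y.

How it is judged:
On the way, in this order (a step that is already met when the one before it is completed fails the run):
1. one of the two leaves is pressed down to its stop (value of joint any of bend_p, bend_q above 0.138 rad), for 0.1 s.
2. the other leaf is pressed down to its stop too, so that both red pointers are down (((value of joint bend_p above 0.138 rad and value of joint pointer_q above 0.0075 m) or (value of joint bend_q above 0.138 rad and value of joint pointer_p above 0.0075 m))), for 0.1 s.
3. with both leaves let go, the marker arm on the stand of the weaker leaf (the one that has kept a slight sag after its pressing) stands upright (((value of joint bend_p between 0.015 and 0.06 rad and value of joint bend_q below 0.015 rad and value of joint marker_p above 1.4 rad) or (value of joint bend_q between 0.015 and 0.06 rad and value of joint bend_p below 0.015 rad and value of joint marker_q above 1.4 rad))), for 0.2 s.
At the end, for the whole second after the job is handed in: Marker arm on the weaker leaf's stand within 10 degrees of upright, the other still lying (under 0.40 rad); both red pointers down by 7.5 mm or more; both leaves let go: the sound one sprung back (bend under 0.015 rad), the weaker one with its slight sag (0.015 to 0.06 rad) (value of joint each of pointer_p, pointer_q above 0.0075 m and ((value of joint bend_p between 0.015 and 0.06 rad and value of joint bend_q below 0.015 rad and value of joint marker_p above 1.4 rad and value of joint marker_q below 0.4 rad) or (value of joint bend_q between 0.015 and 0.06 rad and value of joint bend_p below 0.015 rad and value of joint marker_q above 1.4 rad and value of joint marker_p below 0.4 rad))); the robot touches nothing.
It fails at once if a leaf is forced: more than 40 N on it (contact force between any of leaf_p, leaf_q and anything else above 40 N).
It fails at once if the marker arm on the sound leaf's stand is raised (over 0.6 rad) after that leaf was tested ((value of joint pointer_p above 0.0075 m and value of joint bend_p below 0.015 rad and value of joint marker_p above 0.6 rad) or (value of joint pointer_q above 0.0075 m and value of joint bend_q below 0.015 rad and value of joint marker_q above 0.6 rad)).
It fails at once if a bystander (screwdriver, tape roll, dish) is moved by more than 30 mm (distance of any of screwdriver_red, tape_roll, steel_dish from where it was at the start of the episode above 0.03 m).
It also fails if it takes over 58 s, if anything falls off the work surface, if the arm or the gripper's body presses on something with over 40 N, if the wrist force passes 120 N, or if a joint passes its speed limit or range.

## Robot

A 6-joint arm with a two-finger parallel gripper is mounted at the origin on a cart in front of the work surface, level with it; the furniture and walls round the work are solid. World frame = base frame: x ahead of the robot, y to its left, z up, the work surface at z = 0. Lengths are in m, angles in rad, forces in N, time in s.
With the tool pointing down it reaches from about 0.15 to 0.775 m from the base axis. Payload 6.1 kg.
Tool frame: the origin (TCP) lies midway between the tips of the shut fingers; the grasp point (between the pads) lies 19 mm behind it; z points along the fingers, x is the direction in which the jaws open and shut, and the axes are right-handed (so a half turn about z gives the same grasp; the last joint's range is limited). The gripper opens to 85 mm and grips with 20 to 120 N. Pads are 22 mm wide; open, the fingers measure 114 mm over their backs; the gripper's body (76 mm by 85 mm) begins 54 mm behind the grasp point. The pads swing forward as they close: fully open they stand 13 mm farther back than shut.
Start: joints at [-1.295, 0.126, -0.04, 1.405, 0, 1.571], TCP at [0.143, -0.505, 0.231] pointing down, gripper open.
Joint ranges: [-2.72, 2.72], [-0.95, 1.95], [-1.27, 1.35], [-1.78, 2.02], [-1.46, 1.47], [-3.14, 3.14]. Speed limits (rad/s): [2.39, 2.39, 3.01, 3.14, 3.14, 3.14].

## Interface

Orientations are given as a 3x3 rotation matrix whose columns are the frame's x, y, z axes.
In Python, from rig import sense, cams, workorder, find_in gives the robot as it stands.
- The arm moves only by the tool play_rows, never from a script. Its argument "moves" is a list of rows, each an object of numbers: "ax", "ay", "az": the turn, a rotation vector about the tool's x, y, z in units of 5 degrees (1.0 is 5 degrees); "dx", "dy", "dz": the shift along the tool's x, y, z in units of 30 mm (1.0 is 30 mm); "gripper": the closure in counts, from 0 (fully open) to 255 (shut). A call has 1 to 20 rows; each row is the pose to reach, as a shift and turn from the pose commanded when the call began, along the tool's axes at that moment; what a row does not reach only later rows make up. A row lasts 1/12 s, in which the tool goes at most 41.7 mm and 7.16 degrees, less where a joint would pass 70% of its speed; a pose out of reach is approached as far as the arm can. A call with a gripper value outside its range is refused whole. The fingers move at their own pace and stop on an object; "grip_force" is the grip in N (left out, the last holds). Time passes only in rows, so rows that repeat a pose let the fingers close. It gives the time, the measured TCP pose, the force and the opening at its end, in the units of the state.
- sense(): the state, without advancing time (a new reading comes with each control period).
- cams.capture(name): name is "scene" or "top" or "wrist"; returns the picture (384x512x3 uint8, red, green, blue); there is no depth.
- cams.camera_model(name): a dict with "K" (3x3 intrinsics, pixels), "R" (3x3) and "t" (3): a world point X has camera coordinates R X + t; the wrist camera has in their place "T_tool_cam" (4x4, takes a point from camera to tool coordinates, whose origin is the TCP and whose axes are the tool frame's). Camera axes: x right, y down, z forward; pixel columns grow to the right and rows downward; lengths in m; the calibration is good to about 2 mm. A picture is of the moment at which its call begins: read the wrist's pose just before it. camera_model takes no time and is no camera call.
- workorder.finish_job(): hands the job in, once; it reports no verdict.
Trained networks look in the newest picture that a camera, given by its name, has taken for a name from the list of things; names that differ only in an ending like _2 or _b are one class to them, and where a whole thing is asked for, a point or a joint stands for the part that bears it (a point fixed in the world has none). Each returns a list of dicts, best first, with "p" (0 to 1); they miss things now and then, are a little off and sometimes report something else, mostly with a low value. They report only what shows in the picture. A call takes as long as a camera call.
- find_in(query, camera): "pixel" ([column, row] in pixels, amid what is visible of it).
The state is a dict: "time_s": time; "q": joint angles; "dq": joint speeds; "joint_torque": joint torques, N m; "tcp_pos": TCP position; "tcp_rot": TCP orientation; "force": force on the tool from outside, world axes, zero at the start; "wrist_torque": the same for the moment, N m; "opening": finger opening in m.
Only numpy, scipy, OpenCV 4.12 (cv2) and the standard library are available. Lean on these libraries where they do the work, as an engineer would, in place of code of your own. Each camera call takes 0.05 s, during which the arm holds its last target. There are 200 camera calls.

## Working session

There is one attempt and no reset: what is moved stays moved. The work goes in short steps, Python scripts to look and compute and a tool call to move; the robot and the scene stay as the last step left them, time stands still between calls to the robot, and variables do not carry over. Pictures are saved under pics/ and viewed, about 8 in all and at most 12, crops included, and the job is handed in when it is done.

Besides the shell and the picture viewer there is one more tool, called after "Request:" as a command line: name --argument value ..., lists and objects as JSON in quotes. play_rows: Moves the arm, as the interface text tells. Its arguments: {"type":"object","properties":{"moves":{"type":"array"},"grip_force":{"type":"number"}},"required":["moves"]}

```bash
ls; mkdir -p pics; python3 - <<'E'
from rig import sense,cams,find_in
import cv2,numpy as np
for n in ["scene","top"]:
    im=cams.capture(n); cv2.imwrite(f"pics/{n}0.png",im[:,:,::-1])
    m=cams.camera_model(n); print(n,np.round(m["K"],1).tolist(),np.round(m["R"],3).tolist(),np.round(m["t"],3).tolist())
    for q in ["ball_p","tip_p","guard_p","pointer_p","hinge_p","stand_p","screwdriver_red","tape_roll","steel_dish"]:
        print(q,[(np.round(d["pixel"],1).tolist(),round(d["p"],2)) for d in find_in(q,n)][:4])
print(sense())
E
```

```text
pics
scene [[422.4, 0.0, 260.2], [0.0, 422.4, 189.2], [0.0, 0.0, 1.0]] [[-0.632, -0.775, -0.022], [-0.42, 0.366, -0.83], [0.651, -0.516, -0.557]] [0.326, 0.3, 0.699]
ball_p [([231.3, 244.0], 0.44), ([327.3, 183.9], 0.44)]
tip_p [([185.8, 211.9], 0.57), ([187.9, 219.6], 0.21)]
guard_p [([271.6, 173.9], 0.74), ([186.9, 222.8], 0.6)]
pointer_p []
hinge_p [([271.4, 175.3], 0.87), ([185.7, 220.3], 0.69)]
stand_p [([186.1, 221.5], 0.93), ([276.3, 173.8], 0.88), ([186.7, 215.2], 0.27)]
screwdriver_red [([258.1, 279.6], 0.93), ([188.9, 213.5], 0.4)]
tape_roll [([337.1, 222.0], 0.58)]
steel_dish [([271.7, 162.5], 0.61), ([207.0, 291.9], 0.59)]
top [[411.3, 0.0, 259.8], [0.0, 411.3, 190.8], [0.0, 0.0, 1.0]] [[-0.014, -1.0, -0.02], [-0.991, 0.016, -0.136], [0.137, 0.018, -0.99]] [-0.006, 0.549, 1.108]
ball_p [([209.9, 223.1], 0.54)]
tip_p []
guard_p [([329.4, 200.3], 0.75), ([207.3, 169.1], 0.56), ([308.1, 164.2], 0.55)]
pointer_p []
hinge_p [([309.7, 160.7], 0.92), ([203.6, 171.0], 0.87)]
stand_p [([201.9, 169.0], 0.84), ([307.3, 158.2], 0.7)]
screwdriver_red []
tape_roll [([294.4, 247.9], 0.52)]
steel_dish [([173.1, 244.9], 0.69)]
{'time_s': 1.0, 'q': array([-1.29499262e+00,  1.25803622e-01, -3.95754740e-02,  1.40541271e+00,
        1.01110793e-06,  1.57077706e+00]), 'dq': array([-0.00040329, -0.00080818, -0.00042892, -0.00019979,  0.00012609,
        0.00019818]), 'joint_torque': array([-1.57662300e-03, -4.35715055e+01,  3.53093398e+01,  1.13101145e-03,
       -1.96490050e-04, -4.52856312e-06]), 'tcp_pos': array([ 0.14296561, -0.50514828,  0.23130387]), 'tcp_rot': array([[ 2.72338893e-01, -9.62201396e-01,  2.20491937e-06],
       [-9.62201396e-01, -2.72338893e-01, -4.07784470e-06],
       [ 4.52419316e-06, -1.01102079e-06, -1.00000000e+00]]), 'force': array([-0.03342858,  0.38413322,  0.74344826]), 'wrist_torque': array([0.01554174, 0.05570868, 0.00420322]), 'opening': 0.08547375359377694}
```

```bash
python3 - <<'E'
import cv2
a=cv2.imread("pics/top0.png")[110:280,130:370]; cv2.imwrite("pics/topc.png",cv2.resize(a,None,fx=3.3,fy=3.3,interpolation=cv2.INTER_CUBIC))
a=cv2.imread("pics/scene0.png")[110:320,130:380]; cv2.imwrite("pics/scenec.png",cv2.resize(a,None,fx=2.8,fy=2.8,interpolation=cv2.INTER_CUBIC))
E
```

```text
(no output)
```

View pics/topc.png

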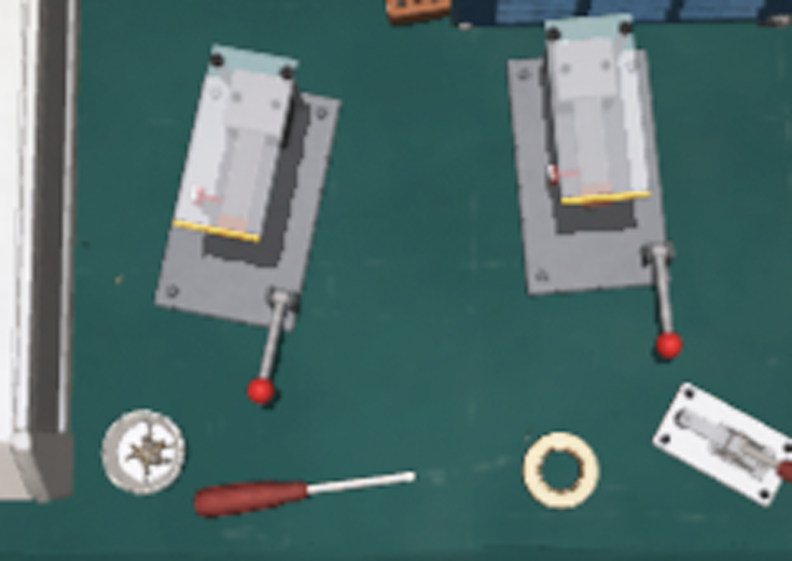

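View pics/scenec.png

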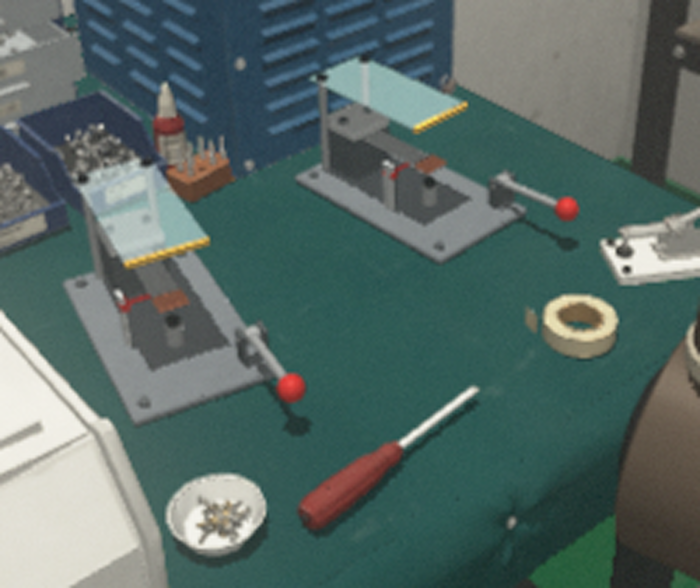

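The top view shows the left stand (ball at crop 261,390) and the right stand (ball at 669,345). The dish, screwdriver and tape lie in front of them, and both guards' yellow edges show clearly. Next I fit both stand poses.

```bash
cat > h.py <<'E'
import numpy as np
from rig import sense,cams,find_in
from scipy.optimize import least_squares
def proj(m,X):
    c=np.asarray(m["R"])@X+np.asarray(m["t"]); p=np.asarray(m["K"])@c; return p[:2]/p[2]
def S2W(s,p):
    c,n=np.cos(s[2]),np.sin(s[2]); return np.array([s[0]+c*p[0]-n*p[1],s[1]+n*p[0]+c*p[1],p[2]])
P=dict(ball=(-.17,-.05,.032),gl=(-.056,.035,.110),gr=(-.056,-.035,.110),fl=(-.115,.062,.008),fr=(-.115,-.062,.008),rl=(.095,.062,.008),rr=(.095,-.062,.008))
obs={'L':[('top',dict(ball=(261,390),gl=(175,222),gr=(260,239),fl=(157,302),rr=(340,100))),('scene',dict(ball=(292,388),gl=(125,263),gr=(208,239),fl=(138,418),rl=(67,283)))],
'R':[('top',dict(ball=(669,345),gl=(562,201),gr=(650,193),fl=(529,294),rl=(509,60))),('scene',dict(ball=(567,209),gl=(416,129),gr=(466,103),fl=(441,260),rl=(297,180)))]}
E
python3 - <<'E'
from h import *
for k,o in obs.items():
    def f(s,full=False):
        r=[];
        for cam,d in o:
            m=cams.camera_model(cam);sc=3.3 if cam=='top' else 2.8
            for n,uv in d.items():
                w=(np.array(uv)+.5)/sc-.5+[130,110]
                e=proj(m,S2W(s,P[n]))-w; r.append(e)
                if full: print(cam,n,np.round(e,1))
        return np.ravel(r)
    s=least_squares(f,[.6,.2 if k=='L' else -.1,0],loss='soft_l1').x
    print(k,np.round(s,4)); f(s,True)
    print('tip',S2W(s,(-.042,0,.0555)),'ball',S2W(s,P['ball']))
for n,x in [('tape',(560,470)),('dish',(143,452)),('sd1',(200,500)),('sd2',(412,477)),('clamp',(685,385)),('clamp2',(655,440)),('box',(75,300))]:
    m=cams.camera_model('top');w=(np.array(x)+.5)/3.3-.5+[130,110]
    print(n,np.round(least_squares(lambda a:proj(m,np.array([a[0],a[1],.015]))-w,[.5,0]).x,3))
print(cams.camera_model('wrist'))
E
```

```text
L [ 0.6266  0.1402 -0.2046]
top ball [ 1.2 -0.5]
top gl [0.4 0.2]
top gr [ 0.6 -0. ]
top fl [-0.4  0.3]
top rr [ 1.1 -1. ]
scene ball [-0.1  1.4]
scene gl [0.2 0.9]
scene gr [0.7 0.5]
scene fl [-1.6  0.8]
scene rl [-2.3 -1.2]
tip [0.58550668 0.14877883 0.0555    ] ball [0.45001793 0.12582678 0.032     ]
R [ 0.6482 -0.1537  0.0707]
top ball [ 0.5 -0.3]
top gl [0.5 0.4]
top gr [0.5 0.5]
top fl [ 0.3 -0. ]
top rl [-0.4 -0.3]
scene ball [-0.4  1.7]
scene gl [-0.2  0.6]
scene gr [0.5 0.7]
scene fl [-0.3 -0.1]
scene rl [-1.5 -1.5]
tip [ 0.60632865 -0.15662706  0.0555    ] ball [ 0.48217917 -0.21554147  0.032     ]
tape [ 0.379 -0.121]
dish [0.399 0.232]
sd1 [0.358 0.183]
sd2 [0.375 0.004]
clamp [ 0.449 -0.229]
clamp2 [ 0.403 -0.202]
box [0.529 0.293]
{'K': array([[312.64086322,   0.        , 257.17780813],
       [  0.        , 312.64086322, 193.01152808],
       [  0.        ,   0.        ,   1.        ]]), 'T_tool_cam': array([[ 9.99999136e-01,  7.34873657e-04,  1.08989697e-03,
         7.16564531e-04],
       [-1.02789278e-03,  9.53975835e-01,  2.99881726e-01,
        -7.66640800e-02],
       [-8.19360189e-04, -2.99882587e-01,  9.53975766e-01,
        -1.43859259e-01],
       [ 0.00000000e+00,  0.00000000e+00,  0.00000000e+00,
         1.00000000e+00]])}
```

```bash
cat >> h.py <<'E'
from scipy.spatial.transform import Rotation as Ro
ST={'L':np.array([0.6266,0.1402,-0.2046]),'R':np.array([0.6482,-0.1537,0.0707])}
def lean(k,deg,dyaw=0):
    a=np.radians(deg);c,s=np.cos(a),np.sin(a);y=ST[k][2]+dyaw
    Rz=Ro.from_euler('z',y).as_matrix()
    return Rz@np.array([[0,c,s],[1,0,0],[0,s,-c]])  # cols x=+y, y=rear-up, z=down-rear
def row(pos,R,st=None):
    st=st or sense(); R0=st['tcp_rot']
    d=R0.T@(np.asarray(pos)-st['tcp_pos'])/.03
    r=Ro.from_matrix(R0.T@R).as_rotvec(degrees=True)/5
    return dict(zip(['dx','dy','dz','ax','ay','az'],np.round([*d,*r],2).tolist()))
def instand(k,p):
    s=ST[k]; c,n=np.cos(s[2]),np.sin(s[2]); d=np.asarray(p)-[s[0],s[1],0]
    return np.array([c*d[0]+n*d[1],-n*d[0]+c*d[1],d[2]])
E
python3 - <<'E'
from h import *
R=lean('R',40); p=S2W(ST['R'],(-.039,0,.063))-.12*R[:,2]
print(p,row(p,R))
E
```

```text
[ 0.53235561 -0.16190387  0.15492533] {'dx': -7.47, 'dy': -15.61, 'dz': 2.55, 'ax': -1.19, 'ay': 11.55, 'az': -31.73}
```

Request:
play_rows --moves '[{"dx": -3.7,"dy": -8,"dz": 0,"ax": -0.5,"ay": 5,"az": -14,"gripper": 255},{"dx": -3.7,"dy": -8,"dz": 0,"ax": -0.5,"ay": 5,"az": -14},{"dx": -3.7,"dy": -8,"dz": 0,"ax": -0.5,"ay": 5,"az": -14},{"dx": -3.7,"dy": -8,"dz": 0,"ax": -0.5,"ay": 5,"az": -14},{"dx": -3.7,"dy": -8,"dz": 0,"ax": -0.5,"ay": 5,"az": -14},{"dx": -3.7,"dy": -8,"dz": 0,"ax": -0.5,"ay": 5,"az": -14},{"dx": -3.7,"dy": -8,"dz": 0,"ax": -0.5,"ay": 5,"az": -14},{"dx": -3.7,"dy": -8,"dz": 0,"ax": -0.5,"ay": 5,"az": -14},{"dx": -3.7,"dy": -8,"dz": 0,"ax": -0.5,"ay": 5,"az": -14},{"dx": -3.7,"dy": -8,"dz": 0,"ax": -0.5,"ay": 5,"az": -14},{"dx": -3.7,"dy": -8,"dz": 0,"ax": -0.5,"ay": 5,"az": -14},{"dx": -3.7,"dy": -8,"dz": 0,"ax": -0.5,"ay": 5,"az": -14}]'

```text
invalid input at $.moves[1]: expected keys ax, ay, az, dx, dy, dz, gripper
```

```bash
python3 - <<'E'
from h import *
R=lean('R',40); p=S2W(ST['R'],(-.039,0,.063))-.12*R[:,2]
s=sense();print(s['q'].round(2),s['time_s'],row(p,R))
E
```

```text
[-1.29  0.13 -0.04  1.41  0.    1.57] 1.0 {'dx': -7.47, 'dy': -15.61, 'dz': 2.55, 'ax': -1.19, 'ay': 11.55, 'az': -31.73}
```

Request:
play_rows --moves '[{"dx": -3.7,"dy": -8,"dz": 0,"ax": -0.5,"ay": 5,"az": -14,"gripper": 255},{"dx": -3.7,"dy": -8,"dz": 0,"ax": -0.5,"ay": 5,"az": -14,"gripper": 255},{"dx": -3.7,"dy": -8,"dz": 0,"ax": -0.5,"ay": 5,"az": -14,"gripper": 255},{"dx": -3.7,"dy": -8,"dz": 0,"ax": -0.5,"ay": 5,"az": -14,"gripper": 255},{"dx": -3.7,"dy": -8,"dz": 0,"ax": -0.5,"ay": 5,"az": -14,"gripper": 255},{"dx": -3.7,"dy": -8,"dz": 0,"ax": -0.5,"ay": 5,"az": -14,"gripper": 255},{"dx": -3.7,"dy": -8,"dz": 0,"ax": -0.5,"ay": 5,"az": -14,"gripper": 255},{"dx": -3.7,"dy": -8,"dz": 0,"ax": -0.5,"ay": 5,"az": -14,"gripper": 255},{"dx": -3.7,"dy": -8,"dz": 0,"ax": -0.5,"ay": 5,"az": -14,"gripper": 255},{"dx": -3.7,"dy": -8,"dz": 0,"ax": -0.5,"ay": 5,"az": -14,"gripper": 255},{"dx": -3.7,"dy": -8,"dz": 0,"ax": -0.5,"ay": 5,"az": -14,"gripper": 255},{"dx": -3.7,"dy": -8,"dz": 0,"ax": -0.5,"ay": 5,"az": -14,"gripper": 255}]'

```text
time_s: 2.0
tcp_pos: [0.343, -0.3325, 0.2313]
tcp_rot: [[0.954, -0.093, 0.286], [-0.01, -0.96, -0.28], [0.301, 0.264, -0.916]]
force: [0.1, -0.6, 0.6]
opening: 0.0003
```

```bash
python3 - <<'E'
from h import *
R=lean('R',40); p=S2W(ST['R'],(-.039,0,.063))-.12*R[:,2]
s=sense();print(s['q'].round(2),s['time_s'],row(p,R))
E
```

```text
[-0.77 -0.3  -0.51  0.96 -0.    0.86] 2.0 {'dx': 5.2, 'dy': -6.72, 'dz': 2.55, 'ax': -0.75, 'ay': 6.45, 'az': -17.76}
```

Request:
play_rows --moves '[{"dx": 3.5,"dy": -5,"dz": 1,"ax": -0.75,"ay": 6.45,"az": -17.8,"gripper": 255},{"dx": 3.5,"dy": -5,"dz": 1,"ax": -0.75,"ay": 6.45,"az": -17.8,"gripper": 255},{"dx": 3.5,"dy": -5,"dz": 1,"ax": -0.75,"ay": 6.45,"az": -17.8,"gripper": 255},{"dx": 3.5,"dy": -5,"dz": 1,"ax": -0.75,"ay": 6.45,"az": -17.8,"gripper": 255},{"dx": 3.5,"dy": -5,"dz": 1,"ax": -0.75,"ay": 6.45,"az": -17.8,"gripper": 255},{"dx": 3.5,"dy": -5,"dz": 1,"ax": -0.75,"ay": 6.45,"az": -17.8,"gripper": 255},{"dx": 3.5,"dy": -5,"dz": 1,"ax": -0.75,"ay": 6.45,"az": -17.8,"gripper": 255},{"dx": 3.5,"dy": -5,"dz": 1,"ax": -0.75,"ay": 6.45,"az": -17.8,"gripper": 255},{"dx": 3.5,"dy": -5,"dz": 1,"ax": -0.75,"ay": 6.45,"az": -17.8,"gripper": 255},{"dx": 5.2,"dy": -6.7,"dz": 2.5,"ax": -0.75,"ay": 6.45,"az": -17.8,"gripper": 255},{"dx": 5.2,"dy": -6.7,"dz": 2.5,"ax": -0.75,"ay": 6.45,"az": -17.8,"gripper": 255},{"dx": 5.2,"dy": -6.7,"dz": 2.5,"ax": -0.75,"ay": 6.45,"az": -17.8,"gripper": 255},{"dx": 5.2,"dy": -6.7,"dz": 2.5,"ax": -0.75,"ay": 6.45,"az": -17.8,"gripper": 255},{"dx": 5.2,"dy": -6.7,"dz": 2.5,"ax": -0.75,"ay": 6.45,"az": -17.8,"gripper": 255},{"dx": 5.2,"dy": -6.7,"dz": 2.5,"ax": -0.75,"ay": 6.45,"az": -17.8,"gripper": 255},{"dx": 5.2,"dy": -6.7,"dz": 2.5,"ax": -0.75,"ay": 6.45,"az": -17.8,"gripper": 255}]'

```text
time_s: 3.33
tcp_pos: [0.5329, -0.1631, 0.1563]
tcp_rot: [[-0.071, 0.765, 0.64], [0.998, 0.054, 0.046], [0.001, 0.641, -0.767]]
force: [-0.1, 0.7, 0.5]
opening: -0.0
```

```bash
cat >> h.py <<'E'
def wproj(X,s=None):
    s=s or sense(); m=cams.camera_model('wrist');T=m['T_tool_cam']
    t=s['tcp_rot'].T@(np.asarray(X)-s['tcp_pos']); c=T[:3,:3].T@(t-T[:3,3]); p=m['K']@c; return p[:2]/p[2]
E
python3 - <<'E'
from h import *
import cv2
R=lean('R',40); p=S2W(ST['R'],(-.039,0,.063))
s=sense();print(s['q'].round(2),s['time_s'],s['force'],row(p-.12*R[:,2],R),row(p,R))
im=cams.capture('wrist')[:,:,::-1].copy()
k='R'
for n,q in dict(tip=(-.042,0,.0555),gl=(-.056,.035,.106),gr=(-.056,-.035,.106),pl=(-.05,.013,.0555),pr=(-.05,-.013,.0555),fl=P['fl'],fr=P['fr'],ball=P['ball']).items():
    u=wproj(S2W(ST[k],q),s); print(n,u.round(1)); cv2.drawMarker(im,tuple(int(v) for v in u.round()),(0,255,0),cv2.MARKER_CROSS,7,1)
cv2.imwrite('pics/w1.png',cv2.resize(im,None,fx=1.5,fy=1.5))
E
```

```text
[-0.47 -0.25 -0.77  0.43  0.34 -0.44] 3.3333 [-0.1477702   0.72076863  0.45598724] {'dx': 0.04, 'dy': -0.04, 'dz': 0.03, 'ax': -0.02, 'ay': -0.0, 'az': -0.01} {'dx': 0.04, 'dy': -0.03, 'dz': 4.03, 'ax': -0.02, 'ay': -0.0, 'az': -0.01}
tip [259.1 175.1]
gl [305.7 218.3]
gr [213.2 218.2]
pl [274.3 169.7]
pr [244.1 169.6]
fl [340.3  69.1]
fr [178.8  68.9]
ball [173.9  11.7]
```

View pics/w1.png

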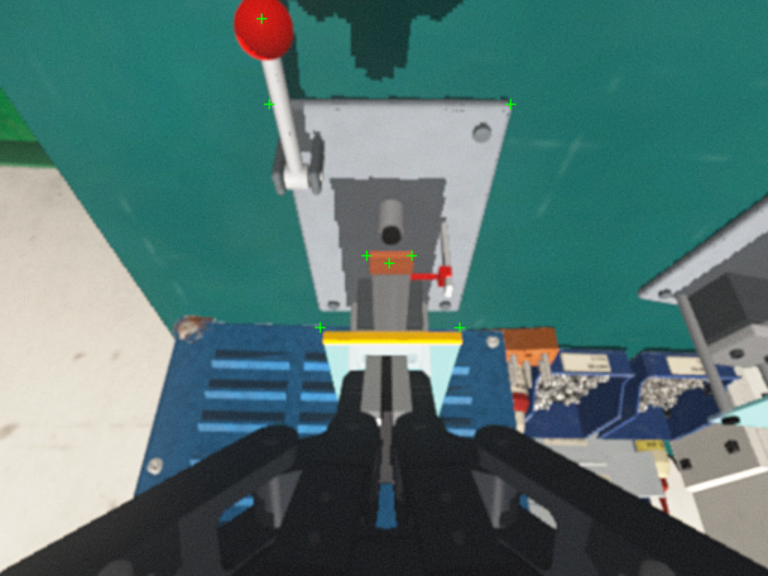

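The wrist picture matches the stand R projection to about 2 mm: copper pad at (391,262), yellow edge at (393,338), ball at (263,25). I'm going in now.

Request:
play_rows --moves '[{"dx": 0.04,"dy": -0.03,"dz": 1,"ax": 0,"ay": 0,"az": 0,"gripper": 255},{"dx": 0.04,"dy": -0.03,"dz": 2,"ax": 0,"ay": 0,"az": 0,"gripper": 255},{"dx": 0.04,"dy": -0.03,"dz": 2.8,"ax": 0,"ay": 0,"az": 0,"gripper": 255},{"dx": 0.04,"dy": -0.03,"dz": 3.4,"ax": 0,"ay": 0,"az": 0,"gripper": 255},{"dx": 0.04,"dy": -0.03,"dz": 3.5,"ax": 0,"ay": 0,"az": 0,"gripper": 255},{"dx": 0.04,"dy": -0.03,"dz": 3.5,"ax": 0,"ay": 0,"az": 0,"gripper": 255}]'

```text
time_s: 3.88
tcp_pos: [0.5989, -0.156, 0.0742]
tcp_rot: [[-0.073, 0.766, 0.638], [0.997, 0.056, 0.047], [0.001, 0.64, -0.768]]
force: [-0.5, 0.0, 0.6]
opening: 0.0002
```

```bash
python3 - <<'E'
from h import *
import cv2
s=sense();print(s['time_s'],s['force'],instand('R',s['tcp_pos']))
R=s['tcp_rot']; print('down 1cm in units',R.T@[0,0,-.01]/.03)
im=cams.capture('wrist')[:,:,::-1].copy()
cv2.imwrite('pics/w2.png',cv2.resize(im[100:384,100:420],None,fx=2,fy=2))
E
```

```text
3.8833 [-0.4662009   0.02629982  0.60766077] [-0.04935964  0.0011992   0.07416769]
down 1cm in units [-2.15324364e-04 -2.13389098e-01  2.56078420e-01]
```

View pics/w2.png

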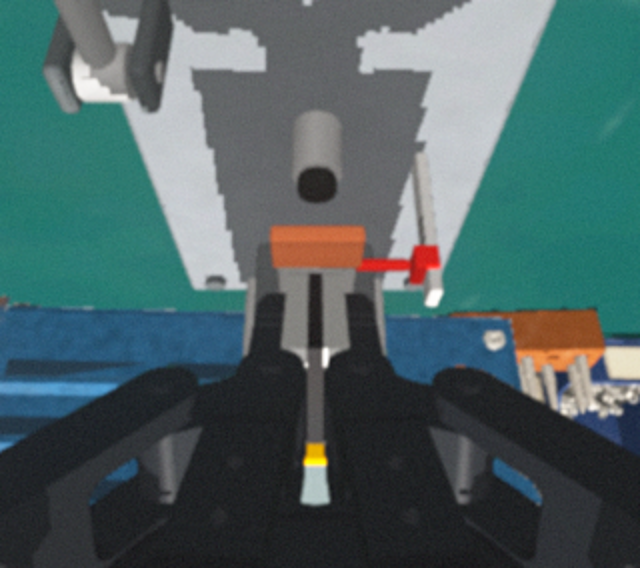

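The tips hang just above the copper pad (crop 318,245), and the red pointer (425,263) is undisturbed.

Request:
play_rows --moves '[{"dx": 0,"dy": 0,"dz": 0.15,"ax": 0,"ay": 0,"az": 0,"gripper": 255},{"dx": 0,"dy": 0,"dz": 0.3,"ax": 0,"ay": 0,"az": 0,"gripper": 255},{"dx": 0,"dy": 0,"dz": 0.4,"ax": 0,"ay": 0,"az": 0,"gripper": 255},{"dx": 0,"dy": 0,"dz": 0.4,"ax": 0,"ay": 0,"az": 0,"gripper": 255},{"dx": 0,"dy": 0,"dz": 0.4,"ax": 0,"ay": 0,"az": 0,"gripper": 255}]'

```text
time_s: 4.35
tcp_pos: [0.6069, -0.1562, 0.0664]
tcp_rot: [[-0.073, 0.765, 0.64], [0.997, 0.056, 0.046], [-0.001, 0.642, -0.767]]
force: [-0.3, -0.4, 0.2]
opening: -0.0005
```

Request:
play_rows --moves '[{"dx": 0,"dy": -0.03,"dz": 0.04,"ax": 0,"ay": 0,"az": 0,"gripper": 255},{"dx": 0,"dy": -0.06,"dz": 0.08,"ax": 0,"ay": 0,"az": 0,"gripper": 255},{"dx": 0,"dy": -0.1,"dz": 0.12,"ax": 0,"ay": 0,"az": 0,"gripper": 255},{"dx": 0,"dy": -0.1,"dz": 0.12,"ax": 0,"ay": 0,"az": 0,"gripper": 255},{"dx": 0,"dy": -0.1,"dz": 0.12,"ax": 0,"ay": 0,"az": 0,"gripper": 255}]'

```text
time_s: 4.77
tcp_pos: [0.6067, -0.1561, 0.0612]
tcp_rot: [[-0.073, 0.765, 0.64], [0.997, 0.056, 0.046], [-0.001, 0.642, -0.767]]
force: [-0.2, -0.4, 0.4]
opening: 0.0004
```

Request:
play_rows --moves '[{"dx": 0,"dy": -0.03,"dz": 0.04,"ax": 0,"ay": 0,"az": 0,"gripper": 255},{"dx": 0,"dy": -0.06,"dz": 0.08,"ax": 0,"ay": 0,"az": 0,"gripper": 255},{"dx": 0,"dy": -0.1,"dz": 0.12,"ax": 0,"ay": 0,"az": 0,"gripper": 255},{"dx": 0,"dy": -0.1,"dz": 0.12,"ax": 0,"ay": 0,"az": 0,"gripper": 255},{"dx": 0,"dy": -0.1,"dz": 0.12,"ax": 0,"ay": 0,"az": 0,"gripper": 255}]'

```text
time_s: 5.18
tcp_pos: [0.6072, -0.1562, 0.0571]
tcp_rot: [[-0.073, 0.764, 0.641], [0.997, 0.057, 0.046], [-0.001, 0.642, -0.766]]
force: [-0.2, 1.0, 2.8]
opening: -0.0001
```

```bash
python3 - <<'E'
from h import *
import cv2
s=sense();print(s['time_s'],s['force'],instand('R',s['tcp_pos']))
im=cams.capture('wrist')[:,:,::-1].copy()
cv2.imwrite('pics/w3.png',cv2.resize(im[150:300,150:370],None,fx=3,fy=3))
E
```

```text
5.1833 [-0.17858258  0.95507222  2.82851229] [-0.04106422  0.00035278  0.05714727]
```

View pics/w3.png

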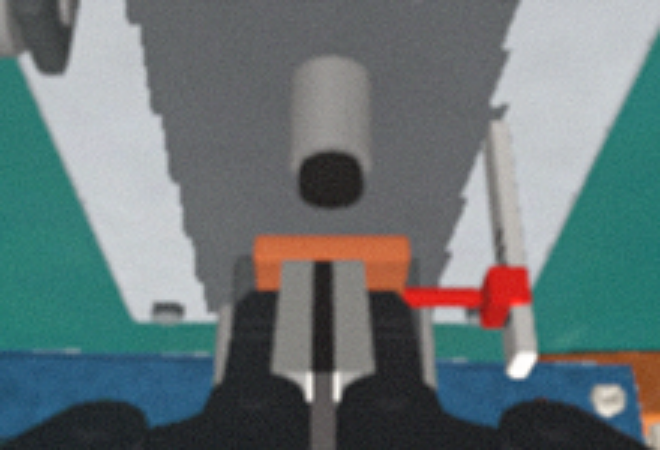

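Contact is made: the tips are on the pad and the force is about 2.5 N. I press on.

Request:
play_rows --moves '[{"dx": 0,"dy": -0.05,"dz": 0.06,"ax": 0,"ay": 0,"az": 0,"gripper": 255},{"dx": 0,"dy": -0.1,"dz": 0.12,"ax": 0,"ay": 0,"az": 0,"gripper": 255},{"dx": 0,"dy": -0.15,"dz": 0.18,"ax": 0,"ay": 0,"az": 0,"gripper": 255},{"dx": 0,"dy": -0.17,"dz": 0.2,"ax": 0,"ay": 0,"az": 0,"gripper": 255},{"dx": 0,"dy": -0.17,"dz": 0.2,"ax": 0,"ay": 0,"az": 0,"gripper": 255},{"dx": 0,"dy": -0.17,"dz": 0.2,"ax": 0,"ay": 0,"az": 0,"gripper": 255}]'

```text
time_s: 5.73
tcp_pos: [0.6076, -0.1563, 0.05]
tcp_rot: [[-0.073, 0.763, 0.642], [0.997, 0.057, 0.046], [-0.001, 0.643, -0.765]]
force: [-3.9, 0.2, 6.8]
opening: -0.0003
```

Request:
play_rows --moves '[{"dx": 0,"dy": -0.02,"dz": 0.03,"ax": 0,"ay": 0,"az": 0,"gripper": 255},{"dx": 0,"dy": -0.045,"dz": 0.055,"ax": 0,"ay": 0,"az": 0,"gripper": 255},{"dx": 0,"dy": -0.045,"dz": 0.055,"ax": 0,"ay": 0,"az": 0,"gripper": 255},{"dx": 0,"dy": -0.045,"dz": 0.055,"ax": 0,"ay": 0,"az": 0,"gripper": 255}]'

```text
time_s: 6.07
tcp_pos: [0.6078, -0.1563, 0.0481]
tcp_rot: [[-0.074, 0.763, 0.642], [0.997, 0.057, 0.046], [-0.001, 0.644, -0.765]]
force: [-3.5, 1.4, 8.0]
opening: 0.0002
```

Request:
play_rows --moves '[{"dx": 0,"dy": -0.02,"dz": 0.025,"ax": 0,"ay": 0,"az": 0,"gripper": 255},{"dx": 0,"dy": -0.035,"dz": 0.045,"ax": 0,"ay": 0,"az": 0,"gripper": 255},{"dx": 0,"dy": -0.035,"dz": 0.045,"ax": 0,"ay": 0,"az": 0,"gripper": 255},{"dx": 0,"dy": -0.035,"dz": 0.045,"ax": 0,"ay": 0,"az": 0,"gripper": 255}]'

```text
time_s: 6.4
tcp_pos: [0.608, -0.1563, 0.0466]
tcp_rot: [[-0.074, 0.763, 0.642], [0.997, 0.057, 0.046], [-0.002, 0.644, -0.765]]
force: [-4.5, 0.6, 10.3]
opening: 0.0005
```

```bash
python3 - <<'E'
from h import *
import cv2
s=sense();print(s['time_s'],s['force'],instand('R',s['tcp_pos']))
E
```

```text
6.4 [-4.53517621  0.55122157 10.27018208] [-0.04030891  0.00020698  0.04664202]
```

Request:
play_rows --moves '[{"dx": 0,"dy": -0.015,"dz": 0.02,"ax": 0,"ay": 0,"az": 0,"gripper": 255},{"dx": 0,"dy": -0.025,"dz": 0.03,"ax": 0,"ay": 0,"az": 0,"gripper": 255},{"dx": 0,"dy": -0.025,"dz": 0.03,"ax": 0,"ay": 0,"az": 0,"gripper": 255},{"dx": 0,"dy": -0.025,"dz": 0.03,"ax": 0,"ay": 0,"az": 0,"gripper": 255}]'

```text
time_s: 6.73
tcp_pos: [0.6081, -0.1564, 0.046]
tcp_rot: [[-0.074, 0.762, 0.643], [0.997, 0.057, 0.046], [-0.002, 0.645, -0.764]]
force: [-8.3, 1.0, 14.9]
opening: -0.0
```

Request:
play_rows --moves '[{"dx": 0,"dy": -0.015,"dz": 0.02,"ax": 0,"ay": 0,"az": 0,"gripper": 255},{"dx": 0,"dy": -0.025,"dz": 0.03,"ax": 0,"ay": 0,"az": 0,"gripper": 255},{"dx": 0,"dy": -0.025,"dz": 0.03,"ax": 0,"ay": 0,"az": 0,"gripper": 255},{"dx": 0,"dy": -0.025,"dz": 0.03,"ax": 0,"ay": 0,"az": 0,"gripper": 255}]'

```text
time_s: 7.07
tcp_pos: [0.6082, -0.1564, 0.0454]
tcp_rot: [[-0.074, 0.762, 0.644], [0.997, 0.057, 0.046], [-0.002, 0.645, -0.764]]
force: [-13.1, 1.1, 18.5]
opening: 0.0001
```

```bash
python3 - <<'E'
from h import *
import cv2
s=sense();print(s['time_s'],s['force'],instand('R',s['tcp_pos']))
im=cams.capture('wrist')[:,:,::-1].copy()
cv2.imwrite('pics/w4.png',cv2.resize(im[150:300,150:370],None,fx=3,fy=3))
E
```

```text
7.0667 [-13.06077227   1.13336013  18.49118288] [-0.04006244  0.00010419  0.04539285]
```

View pics/w4.png

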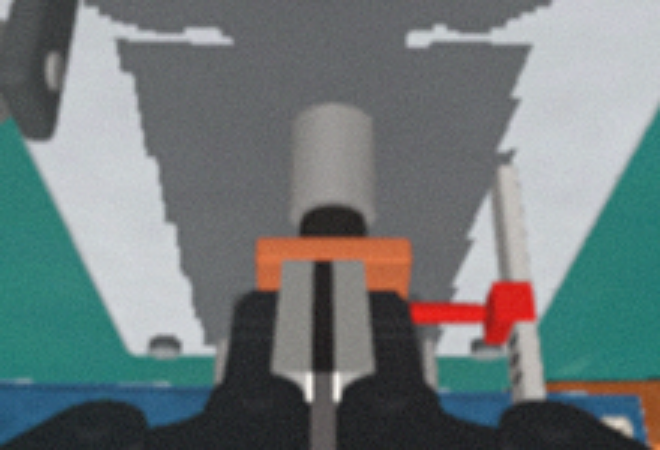

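The rubber cap is under the pad (330,220) and the pointer has been carried down (510,310). The force passed 10 N before the stop and then rose steeply, so R feels sound. I withdraw.

Request:
play_rows --moves '[{"dx": 0,"dy": 0.16,"dz": -0.2,"ax": 0,"ay": 0,"az": 0,"gripper": 255},{"dx": 0,"dy": 0.26,"dz": -0.32,"ax": 0,"ay": 0,"az": 0,"gripper": 255},{"dx": 0,"dy": 0.26,"dz": -0.5,"ax": 0,"ay": 0,"az": 0,"gripper": 255},{"dx": 0,"dy": 0.26,"dz": -1,"ax": 0,"ay": 0,"az": 0,"gripper": 255},{"dx": 0,"dy": 0.26,"dz": -2,"ax": 0,"ay": 0,"az": 0,"gripper": 255},{"dx": 0,"dy": 0.26,"dz": -3,"ax": 0,"ay": 0,"az": 0,"gripper": 255},{"dx": 0,"dy": 0.26,"dz": -4.2,"ax": 0,"ay": 0,"az": 0,"gripper": 255},{"dx": 0,"dy": 0.26,"dz": -4.4,"ax": 0,"ay": 0,"az": 0,"gripper": 255},{"dx": 0,"dy": 0.26,"dz": -4.4,"ax": 0,"ay": 0,"az": 0,"gripper": 255}]'

```text
time_s: 7.87
tcp_pos: [0.5282, -0.1625, 0.1511]
tcp_rot: [[-0.072, 0.763, 0.642], [0.997, 0.057, 0.044], [-0.003, 0.644, -0.765]]
force: [0.3, 0.4, -0.2]
opening: 0.0001
```

```bash
python3 - <<'E'
from h import *
R=lean('L',40); p=S2W(ST['L'],(-.041,0,.066))-.12*R[:,2]
s=sense();print(s['q'].round(2),s['tcp_pos'],p,s['time_s'],row(p,R))
E
```

```text
[-0.48 -0.26 -0.79  0.42  0.34 -0.44] [ 0.52817266 -0.16253824  0.15112394] [0.5109295  0.16420204 0.15792533] 7.8667 {'dx': 10.9, 'dy': 0.33, 'dz': -0.06, 'ax': 0.02, 'ay': -2.01, 'az': 2.45}
```

Request:
play_rows --moves '[{"dx": 1.2,"dy": 0.1,"dz": 0,"ax": 0,"ay": -0.3,"az": 0.3,"gripper": 255},{"dx": 2.4,"dy": 0.1,"dz": 0,"ax": 0,"ay": -0.5,"az": 0.6,"gripper": 255},{"dx": 3.6,"dy": 0.1,"dz": 0,"ax": 0,"ay": -0.7,"az": 0.8,"gripper": 255},{"dx": 4.8,"dy": 0.2,"dz": 0,"ax": 0,"ay": -1,"az": 1.2,"gripper": 255},{"dx": 6,"dy": 0.2,"dz": 0,"ax": 0,"ay": -1.2,"az": 1.5,"gripper": 255},{"dx": 7.2,"dy": 0.2,"dz": 0,"ax": 0,"ay": -1.4,"az": 1.7,"gripper": 255},{"dx": 8.4,"dy": 0.3,"dz": 0,"ax": 0,"ay": -1.6,"az": 2,"gripper": 255},{"dx": 9.6,"dy": 0.3,"dz": 0,"ax": 0,"ay": -1.8,"az": 2.2,"gripper": 255},{"dx": 10.9,"dy": 0.33,"dz": -0.06,"ax": 0,"ay": -2,"az": 2.45,"gripper": 255},{"dx": 10.9,"dy": 0.33,"dz": -0.06,"ax": 0,"ay": -2,"az": 2.45,"gripper": 255},{"dx": 10.9,"dy": 0.33,"dz": -0.06,"ax": 0,"ay": -2,"az": 2.45,"gripper": 255},{"dx": 10.9,"dy": 0.33,"dz": -0.06,"ax": 0,"ay": -2,"az": 2.45,"gripper": 255}]'

```text
time_s: 8.87
tcp_pos: [0.5102, 0.1651, 0.1542]
tcp_rot: [[0.2, 0.753, 0.627], [0.98, -0.153, -0.128], [-0.0, 0.64, -0.769]]
force: [0.6, 0.2, -0.3]
opening: 0.0001
```

```bash
python3 - <<'E'
from h import *
import cv2
R=lean('L',40); p=S2W(ST['L'],(-.041,0,.066))
s=sense();print(s['q'].round(2),s['time_s'],s['force'],row(p-.12*R[:,2],R))
im=cams.capture('wrist')[:,:,::-1].copy()
k='L'
for n,q in dict(tip=(-.042,0,.0555),gl=(-.056,.035,.106),gr=(-.056,-.035,.106),pl=(-.05,.013,.0555),pr=(-.05,-.013,.0555),fl=P['fl'],fr=P['fr'],ball=P['ball']).items():
    u=wproj(S2W(ST[k],q),s); cv2.drawMarker(im,tuple(int(v) for v in u.round()),(0,255,0),cv2.MARKER_CROSS,7,1)
cv2.imwrite('pics/w5.png',cv2.resize(im,None,fx=1.5,fy=1.5))
E
```

```text
[ 0.56 -0.24 -0.75  0.52 -0.46  0.63] 8.8667 [ 0.64593137  0.16711728 -0.29746788] {'dx': -0.03, 'dy': 0.1, 'dz': -0.08, 'ax': -0.04, 'ay': -0.03, 'az': 0.03}
```

View pics/w5.png

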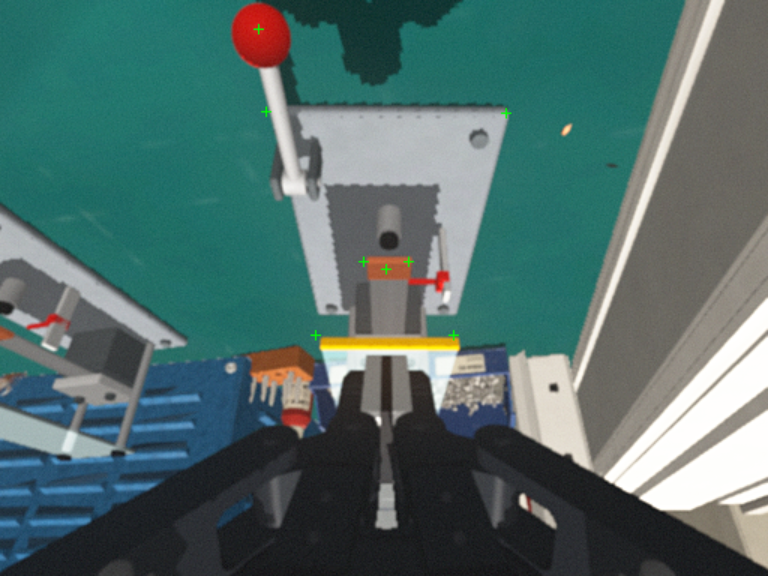

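Stand L matches just as well: pad at (388,268), edge at (390,343). I go in the same way.

Request:
play_rows --moves '[{"dx": 0,"dy": 0,"dz": 1,"ax": 0,"ay": 0,"az": 0,"gripper": 255},{"dx": 0,"dy": 0,"dz": 2,"ax": 0,"ay": 0,"az": 0,"gripper": 255},{"dx": 0,"dy": 0.03,"dz": 3,"ax": 0,"ay": 0,"az": 0,"gripper": 255},{"dx": 0,"dy": 0.05,"dz": 3.6,"ax": 0,"ay": 0,"az": 0,"gripper": 255},{"dx": 0,"dy": 0.05,"dz": 3.85,"ax": 0,"ay": 0,"az": 0,"gripper": 255},{"dx": 0,"dy": 0.05,"dz": 3.85,"ax": 0,"ay": 0,"az": 0,"gripper": 255},{"dx": 0,"dy": 0.05,"dz": 3.85,"ax": 0,"ay": 0,"az": 0,"gripper": 255}]'

```text
time_s: 9.5
tcp_pos: [0.5845, 0.1481, 0.0686]
tcp_rot: [[0.204, 0.751, 0.628], [0.979, -0.158, -0.129], [0.002, 0.641, -0.767]]
force: [0.2, -0.0, 0.3]
opening: 0.0002
```

Request:
play_rows --moves '[{"dx": 0,"dy": -0.05,"dz": 0.06,"ax": 0,"ay": 0,"az": 0,"gripper": 255},{"dx": 0,"dy": -0.1,"dz": 0.12,"ax": 0,"ay": 0,"az": 0,"gripper": 255},{"dx": 0,"dy": -0.13,"dz": 0.16,"ax": 0,"ay": 0,"az": 0,"gripper": 255},{"dx": 0,"dy": -0.13,"dz": 0.16,"ax": 0,"ay": 0,"az": 0,"gripper": 255},{"dx": 0,"dy": -0.13,"dz": 0.16,"ax": 0,"ay": 0,"az": 0,"gripper": 255}]'

```text
time_s: 9.92
tcp_pos: [0.5846, 0.1502, 0.063]
tcp_rot: [[0.201, 0.751, 0.629], [0.98, -0.156, -0.127], [0.003, 0.642, -0.767]]
force: [-0.2, 1.4, 0.2]
opening: -0.0001
```

```bash
python3 - <<'E'
from h import *
s=sense();print(s['time_s'],s['force'],instand('L',s['tcp_pos']))
E
```

```text
9.9167 [-0.17673629  1.39157039  0.15767405] [-0.043125    0.00123738  0.06297578]
```

Request:
play_rows --moves '[{"dx": 0,"dy": 0.0,"dz": 0.11,"ax": 0,"ay": 0,"az": 0,"gripper": 255},{"dx": 0,"dy": -0.06,"dz": 0.18,"ax": 0,"ay": 0,"az": 0,"gripper": 255},{"dx": 0,"dy": -0.12,"dz": 0.24,"ax": 0,"ay": 0,"az": 0,"gripper": 255},{"dx": 0,"dy": -0.18,"dz": 0.31,"ax": 0,"ay": 0,"az": 0,"gripper": 255},{"dx": 0,"dy": -0.19,"dz": 0.32,"ax": 0,"ay": 0,"az": 0,"gripper": 255},{"dx": 0,"dy": -0.19,"dz": 0.32,"ax": 0,"ay": 0,"az": 0,"gripper": 255}]'

```text
time_s: 10.42
tcp_pos: [0.5872, 0.1497, 0.0521]
tcp_rot: [[0.202, 0.75, 0.63], [0.979, -0.156, -0.127], [0.003, 0.643, -0.766]]
force: [2.0, 0.5, 3.0]
opening: 0.0001
```

Request:
play_rows --moves '[{"dx": 0,"dy": -0.02,"dz": 0.03,"ax": 0,"ay": 0,"az": 0,"gripper": 255},{"dx": 0,"dy": -0.045,"dz": 0.055,"ax": 0,"ay": 0,"az": 0,"gripper": 255},{"dx": 0,"dy": -0.045,"dz": 0.055,"ax": 0,"ay": 0,"az": 0,"gripper": 255},{"dx": 0,"dy": -0.045,"dz": 0.055,"ax": 0,"ay": 0,"az": 0,"gripper": 255}]'

```text
time_s: 10.75
tcp_pos: [0.587, 0.1497, 0.05]
tcp_rot: [[0.202, 0.75, 0.63], [0.979, -0.156, -0.127], [0.003, 0.642, -0.766]]
force: [3.4, 1.0, 4.4]
opening: -0.0002
```

Request:
play_rows --moves '[{"dx": 0,"dy": -0.02,"dz": 0.03,"ax": 0,"ay": 0,"az": 0,"gripper": 255},{"dx": 0,"dy": -0.045,"dz": 0.055,"ax": 0,"ay": 0,"az": 0,"gripper": 255},{"dx": 0,"dy": -0.045,"dz": 0.055,"ax": 0,"ay": 0,"az": 0,"gripper": 255},{"dx": 0,"dy": -0.045,"dz": 0.055,"ax": 0,"ay": 0,"az": 0,"gripper": 255}]'

```text
time_s: 11.08
tcp_pos: [0.5868, 0.1496, 0.0476]
tcp_rot: [[0.201, 0.751, 0.629], [0.979, -0.156, -0.127], [0.003, 0.642, -0.767]]
force: [3.5, -0.1, 5.6]
opening: 0.0001
```

Request:
play_rows --moves '[{"dx": 0,"dy": -0.015,"dz": 0.02,"ax": 0,"ay": 0,"az": 0,"gripper": 255},{"dx": 0,"dy": -0.03,"dz": 0.036,"ax": 0,"ay": 0,"az": 0,"gripper": 255},{"dx": 0,"dy": -0.03,"dz": 0.036,"ax": 0,"ay": 0,"az": 0,"gripper": 255},{"dx": 0,"dy": -0.03,"dz": 0.036,"ax": 0,"ay": 0,"az": 0,"gripper": 255}]'

```text
time_s: 11.42
tcp_pos: [0.587, 0.1496, 0.0465]
tcp_rot: [[0.202, 0.75, 0.63], [0.979, -0.156, -0.127], [0.003, 0.642, -0.766]]
force: [2.4, 0.5, 5.7]
opening: -0.0001
```

Request:
play_rows --moves '[{"dx": 0,"dy": -0.015,"dz": 0.02,"ax": 0,"ay": 0,"az": 0,"gripper": 255},{"dx": 0,"dy": -0.025,"dz": 0.03,"ax": 0,"ay": 0,"az": 0,"gripper": 255},{"dx": 0,"dy": -0.025,"dz": 0.03,"ax": 0,"ay": 0,"az": 0,"gripper": 255},{"dx": 0,"dy": -0.025,"dz": 0.03,"ax": 0,"ay": 0,"az": 0,"gripper": 255}]'

```text
time_s: 11.75
tcp_pos: [0.5872, 0.1497, 0.046]
tcp_rot: [[0.202, 0.75, 0.63], [0.979, -0.156, -0.127], [0.003, 0.643, -0.766]]
force: [-1.6, -0.2, 10.1]
opening: -0.0
```

Request:
play_rows --moves '[{"dx": 0,"dy": -0.015,"dz": 0.02,"ax": 0,"ay": 0,"az": 0,"gripper": 255},{"dx": 0,"dy": -0.025,"dz": 0.03,"ax": 0,"ay": 0,"az": 0,"gripper": 255},{"dx": 0,"dy": -0.025,"dz": 0.03,"ax": 0,"ay": 0,"az": 0,"gripper": 255},{"dx": 0,"dy": -0.025,"dz": 0.03,"ax": 0,"ay": 0,"az": 0,"gripper": 255}]'

```text
time_s: 12.08
tcp_pos: [0.5874, 0.1497, 0.0454]
tcp_rot: [[0.202, 0.749, 0.631], [0.979, -0.156, -0.127], [0.003, 0.644, -0.765]]
force: [-5.0, -0.1, 14.8]
opening: 0.0001
```

Request:
play_rows --moves '[{"dx": 0,"dy": 0.16,"dz": -0.2,"ax": 0,"ay": 0,"az": 0,"gripper": 255},{"dx": 0,"dy": 0.26,"dz": -0.32,"ax": 0,"ay": 0,"az": 0,"gripper": 255},{"dx": 0,"dy": 0.26,"dz": -0.5,"ax": 0,"ay": 0,"az": 0,"gripper": 255},{"dx": 0,"dy": 0.26,"dz": -1,"ax": 0,"ay": 0,"az": 0,"gripper": 255},{"dx": 0,"dy": 0.26,"dz": -2,"ax": 0,"ay": 0,"az": 0,"gripper": 255},{"dx": 0,"dy": 0.26,"dz": -3,"ax": 0,"ay": 0,"az": 0,"gripper": 255},{"dx": 0,"dy": 0.26,"dz": -4.2,"ax": 0,"ay": 0,"az": 0,"gripper": 255},{"dx": 0,"dy": 0.26,"dz": -4.4,"ax": 0,"ay": 0,"az": 0,"gripper": 255},{"dx": 0,"dy": 0.26,"dz": -4.4,"ax": 0,"ay": 0,"az": 0,"gripper": 255}]'

```text
time_s: 12.83
tcp_pos: [0.5086, 0.1658, 0.1513]
tcp_rot: [[0.2, 0.75, 0.63], [0.98, -0.155, -0.125], [0.004, 0.642, -0.766]]
force: [0.8, 0.1, -0.3]
opening: 0.0002
```

```bash
python3 - <<'E'
from h import *
import cv2
s=sense();print(s['time_s'],s['force'],instand('L',s['tcp_pos']))
im=cams.capture('wrist')[:,:,::-1].copy()
k='L'
for n,q in dict(pl=(-.05,.013,.0555),pr=(-.05,-.013,.0555),ball=P['ball']).items():
    u=wproj(S2W(ST[k],q),s); cv2.drawMarker(im,tuple(int(v) for v in u.round()),(0,255,0),cv2.MARKER_CROSS,7,1)
cv2.imwrite('pics/w6.png',cv2.resize(im[0:260,100:400],None,fx=2,fy=2))
E
```

```text
12.8333 [ 0.81125248  0.13490566 -0.31649106] [-0.12070487  0.00110119  0.15126346]
```

View pics/w6.png

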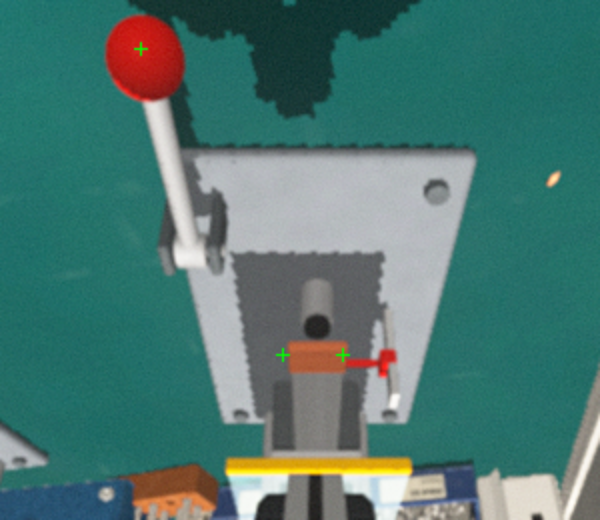

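L has kept a slight sag: its pad edge sits at row 342 against 354 for the unbent position. Its pointer is down too. The stop came at about 5.7 N against about 10.3 N for R, so L is the weak one. Next is the L marker.

```bash
python3 - <<'E'
from h import *
R=lean('L',0); p=S2W(ST['L'],(-.168,-.049,.10))
s=sense();print(p,s['time_s'],row(p,R))
E
```

```text
[0.45214849 0.12635551 0.1       ] 12.8833 {'dx': -1.66, 'dy': -2.28, 'dz': 0.25, 'ax': 7.98, 'ay': -0.04, 'az': 0.02}
```

Request:
play_rows --moves '[{"dx": -0.6,"dy": -0.9,"dz": -0.5,"ax": 1.4,"ay": 0,"az": 0,"gripper": 100},{"dx": -1.2,"dy": -1.6,"dz": -0.5,"ax": 2.8,"ay": 0,"az": 0,"gripper": 100},{"dx": -1.66,"dy": -2.28,"dz": -0.2,"ax": 4.2,"ay": 0,"az": 0,"gripper": 100},{"dx": -1.66,"dy": -2.28,"dz": 0,"ax": 5.6,"ay": 0,"az": 0,"gripper": 100},{"dx": -1.66,"dy": -2.28,"dz": 0.25,"ax": 7,"ay": 0,"az": 0,"gripper": 100},{"dx": -1.66,"dy": -2.28,"dz": 0.25,"ax": 8,"ay": 0,"az": 0,"gripper": 100},{"dx": -1.66,"dy": -2.28,"dz": 0.25,"ax": 8,"ay": 0,"az": 0,"gripper": 100},{"dx": -1.66,"dy": -2.28,"dz": 0.25,"ax": 8,"ay": 0,"az": 0,"gripper": 100}]'

```text
time_s: 13.55
tcp_pos: [0.4529, 0.125, 0.0971]
tcp_rot: [[0.204, 0.979, -0.005], [0.979, -0.204, 0.001], [0.0, -0.005, -1.0]]
force: [1.0, -1.3, -0.2]
opening: 0.0527
```

```bash
python3 - <<'E'
from h import *
import cv2
s=sense();print(s['time_s'],s['force'],instand('L',s['tcp_pos']),s['opening'])
R=lean('L',0); print(row(S2W(ST['L'],(-.168,-.049,.013)),R))
im=cams.capture('wrist')[:,:,::-1].copy()
u=wproj(S2W(ST['L'],P['ball']),s); print('pred',u,find_in('ball_p','wrist'))
cv2.drawMarker(im,tuple(int(v) for v in u.round()),(0,255,0),cv2.MARKER_CROSS,7,1)
cv2.imwrite('pics/w7.png',im)
E
```

```text
13.55 [ 0.95619021 -1.33117056 -0.19070657] [-0.16695049 -0.05016733  0.09708025] 0.052654709346008466
{'dx': 0.04, 'dy': -0.02, 'dz': 2.8, 'ax': -0.06, 'ay': -0.0, 'az': -0.0}
pred [258.37198115 203.52352418] [{'pixel': [261.9, 234.1], 'p': 0.87}, {'pixel': [394.7, 97.7], 'p': 0.42}]
```

View pics/w7.png

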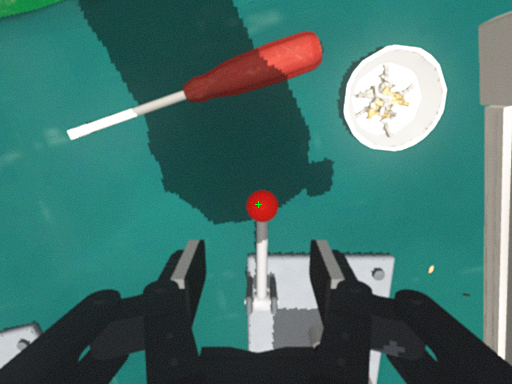

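The ball is at (262,205), about 2 mm off the prediction. I descend and pinch it.

Request:
play_rows --grip_force 40 --moves '[{"dx": 0.08,"dy": 0,"dz": 0.8,"ax": 0,"ay": 0,"az": 0,"gripper": 100},{"dx": 0.08,"dy": 0,"dz": 1.6,"ax": 0,"ay": 0,"az": 0,"gripper": 100},{"dx": 0.08,"dy": 0,"dz": 2.3,"ax": 0,"ay": 0,"az": 0,"gripper": 100},{"dx": 0.08,"dy": 0,"dz": 2.75,"ax": 0,"ay": 0,"az": 0,"gripper": 100},{"dx": 0.08,"dy": 0,"dz": 2.75,"ax": 0,"ay": 0,"az": 0,"gripper": 100},{"dx": 0.08,"dy": 0,"dz": 2.75,"ax": 0,"ay": 0,"az": 0,"gripper": 255},{"dx": 0.08,"dy": 0,"dz": 2.75,"ax": 0,"ay": 0,"az": 0,"gripper": 255},{"dx": 0.08,"dy": 0,"dz": 2.75,"ax": 0,"ay": 0,"az": 0,"gripper": 255},{"dx": 0.08,"dy": 0,"dz": 2.75,"ax": 0,"ay": 0,"az": 0,"gripper": 255},{"dx": 0.08,"dy": 0,"dz": 2.75,"ax": 0,"ay": 0,"az": 0,"gripper": 255},{"dx": 0.08,"dy": 0,"dz": 2.75,"ax": 0,"ay": 0,"az": 0,"gripper": 255}]'

```text
time_s: 14.57
tcp_pos: [0.4533, 0.1284, 0.018]
tcp_rot: [[0.202, 0.979, -0.0], [0.979, -0.202, 0.002], [0.002, -0.001, -1.0]]
force: [-1.2, -3.0, 0.2]
opening: 0.0193
```

```bash
python3 - <<'E'
from h import *
s=sense();print(s['time_s'],s['force'],instand('L',s['tcp_pos']),s['opening'])
for a in range(10,100,10):
    t=np.radians(a); d=s['tcp_rot'].T@(S2W(ST['L'],(-.09-.08*np.cos(t),0,.08*np.sin(t)))-S2W(ST['L'],(-.17,0,0)))/.03
    print(a,d.round(2))
E
```

```text
14.5667 [-1.15772094 -3.04390817  0.2373174 ] [-0.16731624 -0.04674647  0.01802665] 0.019344170900625894
10 [ 0.    0.04 -0.46]
20 [ 0.    0.16 -0.91]
30 [ 0.    0.36 -1.33]
40 [ 0.    0.62 -1.71]
50 [ 0.    0.95 -2.04]
60 [ 0.    1.33 -2.31]
70 [ 0.    1.75 -2.51]
80 [ 0.    2.2  -2.63]
90 [ 0.    2.66 -2.67]
```

Request:
play_rows --grip_force 40 --moves '[{"dx": 0,"dy": 0,"dz": 0,"ax": 0,"ay": 0,"az": 0,"gripper": 130},{"dx": 0,"dy": 0,"dz": 0,"ax": 0,"ay": 0,"az": 0,"gripper": 130},{"dx": -0.03,"dy": -0.03,"dz": 0.15,"ax": 0,"ay": 0,"az": 0,"gripper": 130},{"dx": -0.03,"dy": -0.03,"dz": 0.15,"ax": 0,"ay": 0,"az": 0,"gripper": 130},{"dx": -0.03,"dy": -0.03,"dz": 0.15,"ax": 0,"ay": 0,"az": 0,"gripper": 255},{"dx": -0.03,"dy": -0.03,"dz": 0.15,"ax": 0,"ay": 0,"az": 0,"gripper": 255},{"dx": -0.03,"dy": -0.03,"dz": 0.15,"ax": 0,"ay": 0,"az": 0,"gripper": 255},{"dx": -0.03,"dy": -0.03,"dz": 0.15,"ax": 0,"ay": 0,"az": 0,"gripper": 255},{"dx": -0.03,"dy": -0.03,"dz": 0.15,"ax": 0,"ay": 0,"az": 0,"gripper": 255}]'

```text
time_s: 15.32
tcp_pos: [0.4521, 0.1284, 0.0131]
tcp_rot: [[0.201, 0.98, -0.001], [0.98, -0.201, 0.004], [0.004, -0.002, -1.0]]
force: [-0.0, 4.3, -1.4]
opening: 0.0193
```

Request:
play_rows --moves '[{"dx": 0,"dy": 0.04,"dz": -0.46,"ax": 0,"ay": 0,"az": 0,"gripper": 255},{"dx": 0,"dy": 0.16,"dz": -0.91,"ax": 0,"ay": 0,"az": 0,"gripper": 255},{"dx": 0,"dy": 0.36,"dz": -1.33,"ax": 0,"ay": 0,"az": 0,"gripper": 255},{"dx": 0,"dy": 0.62,"dz": -1.71,"ax": 0,"ay": 0,"az": 0,"gripper": 255},{"dx": 0,"dy": 0.62,"dz": -1.71,"ax": 0,"ay": 0,"az": 0,"gripper": 255}]'

```text
time_s: 15.73
tcp_pos: [0.4717, 0.1243, 0.0664]
tcp_rot: [[0.201, 0.979, 0.001], [0.979, -0.201, 0.004], [0.004, 0.0, -1.0]]
force: [-4.0, 2.9, 2.9]
opening: 0.0195
```

```bash
python3 - <<'E'
from h import *
s=sense();print(s['time_s'],s['force'],instand('L',s['tcp_pos']),s['opening'])
E
```

```text
15.7333 [-4.04477548  2.86232322  2.86556837] [-0.14841825 -0.04699253  0.06635161] 0.01953577623772929
```

Request:
play_rows --moves '[{"dx": 0,"dy": 0.33,"dz": -0.33,"ax": 0,"ay": 0,"az": 0,"gripper": 255},{"dx": 0,"dy": 0.71,"dz": -0.6,"ax": 0,"ay": 0,"az": 0,"gripper": 255},{"dx": 0,"dy": 1.13,"dz": -0.8,"ax": 0,"ay": 0,"az": 0,"gripper": 255},{"dx": 0,"dy": 1.58,"dz": -0.92,"ax": 0,"ay": 0,"az": 0,"gripper": 255},{"dx": 0,"dy": 2.04,"dz": -0.96,"ax": 0,"ay": 0,"az": 0,"gripper": 255},{"dx": 0,"dy": 2.04,"dz": -0.96,"ax": 0,"ay": 0,"az": 0,"gripper": 255},{"dx": 0,"dy": 2.04,"dz": -0.96,"ax": 0,"ay": 0,"az": 0,"gripper": 255}]'

```text
time_s: 16.32
tcp_pos: [0.5304, 0.112, 0.0926]
tcp_rot: [[0.201, 0.98, -0.001], [0.979, -0.201, 0.004], [0.003, -0.002, -1.0]]
force: [1.4, 3.7, 0.3]
opening: 0.0193
```

```bash
python3 - <<'E'
from h import *
import cv2
s=sense();print(s['time_s'],s['force'],instand('L',s['tcp_pos']),s['opening'])
im=cams.capture('scene')[:,:,::-1].copy()
cv2.imwrite('pics/s2.png',cv2.resize(im[60:340,100:400],None,fx=2,fy=2))
E
```

```text
16.3167 [1.41829163 3.67832484 0.33075958] [-0.08844337 -0.04715564  0.09260362] 0.019276534065086143
```

View pics/s2.png

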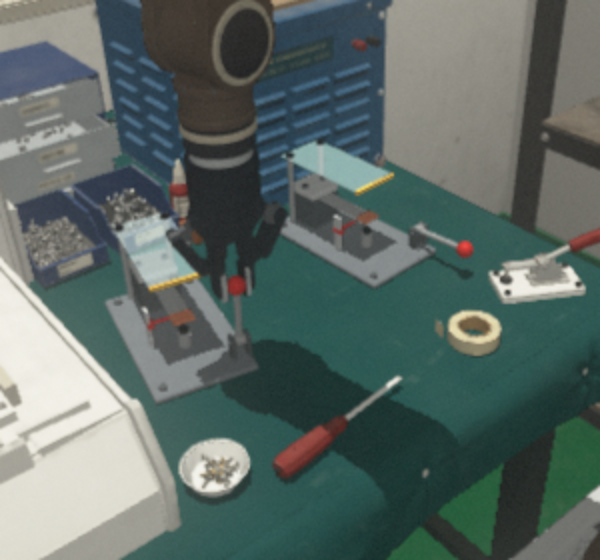

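The L marker is upright with the ball between the fingers (236,285), and the bystanders look untouched. I nudge it to the end, release and lift away.

Request:
play_rows --moves '[{"dx": 0,"dy": 0.1,"dz": 0,"ax": 0,"ay": 0,"az": 0,"gripper": 255},{"dx": 0,"dy": 0.1,"dz": 0,"ax": 0,"ay": 0,"az": 0,"gripper": 255},{"dx": 0,"dy": 0.1,"dz": 0,"ax": 0,"ay": 0,"az": 0,"gripper": 255}]'

```text
time_s: 16.62
tcp_pos: [0.5324, 0.1115, 0.0927]
tcp_rot: [[0.201, 0.98, -0.002], [0.98, -0.201, 0.004], [0.003, -0.002, -1.0]]
force: [0.0, 4.8, -1.6]
opening: 0.0196
```

Request:
play_rows --moves '[{"dx": 0,"dy": 0,"dz": 0,"ax": 0,"ay": 0,"az": 0,"gripper": 140},{"dx": 0,"dy": 0,"dz": 0,"ax": 0,"ay": 0,"az": 0,"gripper": 140},{"dx": 0,"dy": 0,"dz": 0,"ax": 0,"ay": 0,"az": 0,"gripper": 140},{"dx": 0,"dy": 0,"dz": 0,"ax": 0,"ay": 0,"az": 0,"gripper": 140},{"dx": 0,"dy": 0,"dz": -0.5,"ax": 0,"ay": 0,"az": 0,"gripper": 140},{"dx": 0,"dy": 0,"dz": -1.2,"ax": 0,"ay": 0,"az": 0,"gripper": 140},{"dx": 0,"dy": 0,"dz": -2.2,"ax": 0,"ay": 0,"az": 0,"gripper": 140},{"dx": 0,"dy": -1,"dz": -3.2,"ax": 0,"ay": 0,"az": 0,"gripper": 140},{"dx": 0,"dy": -2.2,"dz": -3.8,"ax": 0,"ay": 0,"az": 0,"gripper": 140},{"dx": 0,"dy": -3.2,"dz": -4,"ax": 0,"ay": 0,"az": 0,"gripper": 140},{"dx": 0,"dy": -3.2,"dz": -4,"ax": 0,"ay": 0,"az": 0,"gripper": 140},{"dx": 0,"dy": -3.2,"dz": -4,"ax": 0,"ay": 0,"az": 0,"gripper": 140}]'

```text
time_s: 17.62
tcp_pos: [0.4388, 0.1301, 0.2144]
tcp_rot: [[0.2, 0.98, 0.002], [0.98, -0.2, 0.003], [0.003, 0.001, -1.0]]
force: [0.0, 0.6, -0.2]
opening: 0.0384
```

```bash
python3 - <<'E'
from h import *
import cv2
s=sense();print(s['time_s'],s['force'],instand('L',s['tcp_pos']),s['opening'])
im=cams.capture('scene')[:,:,::-1].copy(); m=cams.camera_model('scene')
print('pred ball upright',(proj(m,S2W(ST['L'],(-.09,-.05,.112)))-[130,130])*4)
cv2.imwrite('pics/s3.png',cv2.resize(im[130:280,130:330],None,fx=4,fy=4,interpolation=cv2.INTER_CUBIC))
E
```

```text
17.6167 [ 0.029047    0.5767588  -0.16260883] [-0.18184263 -0.04802272  0.21439346] 0.038395314973931796
pred ball upright [346.78655865 282.32991012]
```

View pics/s3.png

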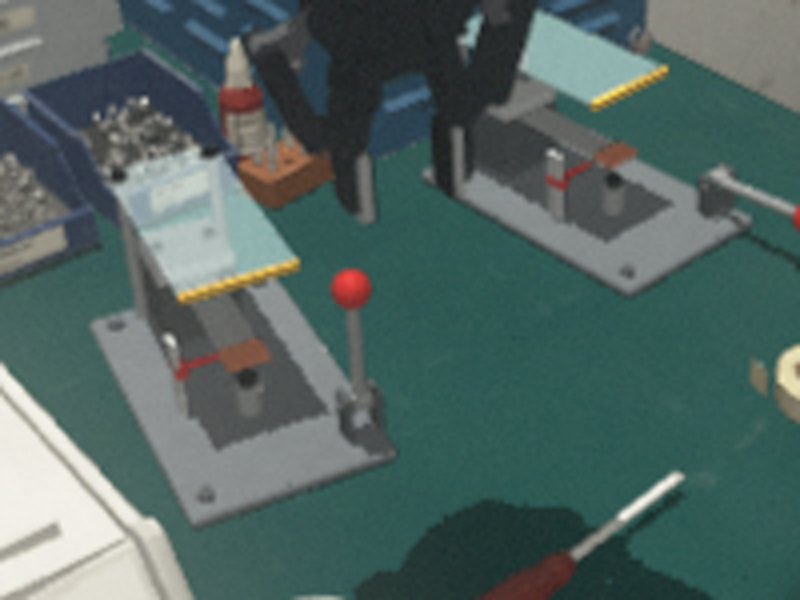

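The marker stands, with the ball at (351,290). I check its angle in numbers before handing in.

```bash
python3 - <<'E'
from h import *
import cv2
for n in ['scene','top']:
    im=cams.capture(n); hsv=cv2.cvtColor(im,cv2.COLOR_RGB2HSV)
    mk=((hsv[...,0]<6)|(hsv[...,0]>174))&(hsv[...,1]>170)&(hsv[...,2]>110)
    k,_,st,c=cv2.connectedComponentsWithStats(mk.astype('uint8'))
    print(n,[(c[i].round(1).tolist(),int(st[i,4])) for i in range(1,k) if st[i,4]>12])
    m=cams.camera_model(n)
    for a in (0,75,80,85,90):
        t=np.radians(a);print(a,proj(m,S2W(ST['L'],(-.09-.08*np.cos(t),-.05,.032+.08*np.sin(t)))).round(1))
E
```

```text
scene [([332.0, 183.8], 35), ([217.3, 201.2], 48)]
0 [233.9 249.7]
75 [220.5 206.5]
80 [219.2 204.3]
85 [217.9 202.3]
90 [216.7 200.6]
top [([210.7, 198.0], 40), ([332.2, 214.1], 40)]
0 [209.9 227.4]
75 [210.4 203.5]
80 [210.9 200.9]
85 [211.4 198.3]
90 [211.9 195.6]
```

```bash
python3 - <<'E'
import cv2
for n in ['scene','top']:
    hsv=cv2.cvtColor(cv2.imread(f'pics/{n}0.png'),cv2.COLOR_BGR2HSV)
    mk=((hsv[...,0]<6)|(hsv[...,0]>174))&(hsv[...,1]>170)&(hsv[...,2]>110)
    k,_,st,c=cv2.connectedComponentsWithStats(mk.astype('uint8'))
    print(n,[(c[i].round(1).tolist(),int(st[i,4])) for i in range(1,k) if st[i,4]>12])
E
```

```text
scene [([332.0, 183.9], 36), ([233.5, 247.8], 55)]
top [([332.2, 214.1], 40), ([208.8, 227.8], 40)]
```

The images put it at about 85°. A gentle push from the front with shut fingers will bring it fully to its end.

Request:
play_rows --grip_force 20 --moves '[{"dx": 0,"dy": 0,"dz": 1,"ax": 0,"ay": 0,"az": 0,"gripper": 255},{"dx": 0,"dy": 0.5,"dz": 2,"ax": 0,"ay": 0,"az": 0,"gripper": 255},{"dx": 0,"dy": 1,"dz": 3,"ax": 0,"ay": 0,"az": 0,"gripper": 255},{"dx": 0,"dy": 1.4,"dz": 3.8,"ax": 0,"ay": 0,"az": 0,"gripper": 255},{"dx": 0,"dy": 1.9,"dz": 3.8,"ax": 0,"ay": 0,"az": 0,"gripper": 255},{"dx": 0,"dy": 2.1,"dz": 3.8,"ax": 0,"ay": 0,"az": 0,"gripper": 255},{"dx": 0,"dy": 2.2,"dz": 3.8,"ax": 0,"ay": 0,"az": 0,"gripper": 255},{"dx": 0,"dy": 2.2,"dz": 3.8,"ax": 0,"ay": 0,"az": 0,"gripper": 255}]'

```text
time_s: 18.43
tcp_pos: [0.5047, 0.1168, 0.0991]
tcp_rot: [[0.202, 0.979, -0.001], [0.979, -0.202, 0.003], [0.002, -0.002, -1.0]]
force: [-0.8, -0.0, 0.1]
opening: -0.0001
```

Request:
play_rows --moves '[{"dx": 0,"dy": 0.05,"dz": 0,"ax": 0,"ay": 0,"az": 0,"gripper": 255},{"dx": 0,"dy": 0.1,"dz": 0,"ax": 0,"ay": 0,"az": 0,"gripper": 255},{"dx": 0,"dy": 0.1,"dz": 0,"ax": 0,"ay": 0,"az": 0,"gripper": 255}]'

```text
time_s: 18.68
tcp_pos: [0.5065, 0.1166, 0.0997]
tcp_rot: [[0.201, 0.98, -0.001], [0.98, -0.201, 0.003], [0.003, -0.001, -1.0]]
force: [-0.7, 0.6, -0.3]
opening: -0.0001
```

Request:
play_rows --moves '[{"dx": 0,"dy": 0.05,"dz": 0,"ax": 0,"ay": 0,"az": 0,"gripper": 255},{"dx": 0,"dy": 0.1,"dz": 0,"ax": 0,"ay": 0,"az": 0,"gripper": 255},{"dx": 0,"dy": 0.1,"dz": 0,"ax": 0,"ay": 0,"az": 0,"gripper": 255}]'

```text
time_s: 18.93
tcp_pos: [0.507, 0.1165, 0.0995]
tcp_rot: [[0.2, 0.98, -0.005], [0.98, -0.2, 0.004], [0.003, -0.006, -1.0]]
force: [-10.7, 2.6, 6.8]
opening: 0.0004
```

```bash
python3 - <<'E'
from h import *
s=sense();print(s['time_s'],s['force'],instand('L',s['tcp_pos']))
E
```

```text
18.9333 [-10.67439286   2.56209737   6.82966372] [-0.11226476 -0.04750973  0.09952372]
```

It is at the hard end: 10.7 N at exactly the computed position. I retreat to the front and then up.

Request:
play_rows --moves '[{"dx": 0,"dy": -0.5,"dz": 0,"ax": 0,"ay": 0,"az": 0,"gripper": 255},{"dx": 0,"dy": -1.2,"dz": -0.3,"ax": 0,"ay": 0,"az": 0,"gripper": 255},{"dx": 0,"dy": -2.2,"dz": -1.3,"ax": 0,"ay": 0,"az": 0,"gripper": 255},{"dx": 0,"dy": -2.6,"dz": -2.5,"ax": 0,"ay": 0,"az": 0,"gripper": 255},{"dx": 0,"dy": -2.8,"dz": -3.7,"ax": 0,"ay": 0,"az": 0,"gripper": 255},{"dx": 0,"dy": -2.8,"dz": -3.7,"ax": 0,"ay": 0,"az": 0,"gripper": 255},{"dx": 0,"dy": -2.8,"dz": -3.7,"ax": 0,"ay": 0,"az": 0,"gripper": 255}]'

```text
time_s: 19.52
tcp_pos: [0.4288, 0.1331, 0.2133]
tcp_rot: [[0.201, 0.98, 0.006], [0.98, -0.201, 0.005], [0.006, 0.005, -1.0]]
force: [0.4, -0.7, -0.8]
opening: 0.0002
```

```bash
python3 - <<'E'
from h import *
from rig import workorder
import cv2
for n in ['scene','top']:
    im=cams.capture(n); hsv=cv2.cvtColor(im,cv2.COLOR_RGB2HSV)
    mk=((hsv[...,0]<6)|(hsv[...,0]>174))&(hsv[...,1]>170)&(hsv[...,2]>110)
    k,_,st,c=cv2.connectedComponentsWithStats(mk.astype('uint8'))
    print(n,[(c[i].round(1).tolist(),int(st[i,4])) for i in range(1,k) if st[i,4]>12])
    if n=='scene': cv2.imwrite('pics/s4.png',im[60:360,100:400,::-1])
s=sense();print(s['time_s'],s['force'],s['tcp_pos'])
E
```

```text
scene [([332.0, 183.9], 36), ([216.5, 200.2], 50)]
top [([210.9, 196.3], 40), ([332.2, 214.1], 40)]
19.6167 [-0.40134358 -0.4302403  -0.54967368] [0.42761895 0.13252657 0.21009302]
```

View pics/s4.png

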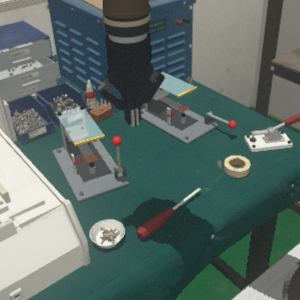

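The L marker is upright at (117,141) and the R marker is still lying at (232,124). The arm is clear and the bystanders are in place, so I hand in.

```bash
python3 -c "
from rig import workorder
print(workorder.finish_job())"
```

```text
the job is handed in; nothing more can be done
None
```

I pressed both leaves to their stops and found the left stand's leaf to be the weak one. I raised that stand's marker arm upright, let go and handed in the job at about 19.6 s. No verdict is reported.

- **Right stand:** the leaf took about 10 N to reach its stop, so it is sound. Its marker arm still lies level, and its ball has not moved in the images.
- **Left stand:** the leaf took about 5.7 N and kept a slight sag of roughly 3 mm at the pad after I let go.
- **Pointers:** I saw the left pointer down after the tool was withdrawn and the right one while its leaf was pressed; I did not measure either travel.
- **Marker arm:** after the first release it measured only about 85° in the images. I pushed it with shut fingers until it met its hard end, at 10.7 N and at the computed position. Afterwards the top image put it within about 2° of upright and the scene image within about 4°.
- **At hand-in:** the arm was clear, with the force reading near zero. The screwdriver, tape roll and dish looked unmoved in the last picture. The largest force while pressing a leaf was about 23 N.

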